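# Mount a handle sample on the sloping counter display

## Robot

A 6-joint arm with a two-finger parallel gripper is mounted at the origin on the work surface. World frame = base frame: x ahead of the robot, y to its left, z up, the work surface at z = 0. Lengths are in m, angles in degrees, forces in N, time in s.
With the tool pointing down it reaches from about 0.35 to 0.975 m from the base axis. Payload 4.9 kg.
Tool frame: the origin (TCP) lies on the centre line of the jaws, within the pads' length; the fingertips stand env.tcp_to_tips ahead of it and the grasp point (between the pads) is the TCP (env.tcp_to_tips is the distance from the TCP to the fingertips, in m); z points along the fingers, y is the direction in which the jaws open and shut (so a half turn about z gives the same grasp; the last joint's range is limited). The gripper opens to 85 mm and grips with 20 to 120 N. Pads are 22 mm wide; open, the fingers measure 114 mm over their backs; the gripper's body (76 mm by 85 mm) begins 54 mm behind the grasp point. The pads swing forward as they close: fully open they stand 13 mm farther back than shut.
Start: joints at [-71.562, 3.019, 92.412, -0, 84.569, -6.818], TCP at [0.267, -0.565, 0.25] pointing down, gripper open.
Joint ranges: [-172.51, 172.51], [-57.92, 126.97], [3.15, 148.05], [-58.71, 238.71], [5.1, 150.11], [-179.66, 179.66]. Speed limits (degrees/s): [147.25, 147.25, 180, 180, 180, 180].

## Interface

Orientations are given as a 3x3 rotation matrix whose columns are the frame's x, y, z axes.
In Python, from station import env gives the robot as it stands.
- The arm moves only by the tool step_arm, never from a script. Its argument "moves" is a list that holds one entry, the list of rows, each a list of 7 numbers: the turn, a rotation vector about the tool's x, y, z in rad, then the shift along the tool's x, y, z in cm, then the opening in per cent of the stroke, from 0 (shut) to 100 (fully open). In form: [[[rx, ry, rz, tx, ty, tz, grip], ...]]. A call has 1 to 5 rows; each row shifts and turns the commanded pose from where the row before left it, along the tool's axes as they then stand; what a row does not reach is not made up. A row lasts 1/12 s, in which the tool goes at most 41.7 mm and 7.16 degrees, less where a joint would pass 70% of its speed; a pose out of reach is approached as far as the arm can. A call with a gripper value outside its range is refused whole. The fingers move at their own pace and stop on an object; "force" is the grip in N (left out, the last holds). Time passes only in rows, so rows that do not move let the fingers close. It gives the time, the measured TCP pose, the force and the opening at its end, in the units of the state.
- env.sense(): the state, without advancing time (a new reading comes with each control period).
- env.grab_frame(name): name is "scene" or "top"; returns a dict with "frame" (400x640x3 uint8, red, green, blue), "mtx" (3x3 intrinsics, pixels), "k1" (the pictures are not rectified: a ray, as slopes to the right and down, at radius r is drawn at 1 + k1 r^2 times it, then the intrinsics apply), "rvec" (rotation vector, rad) and "tvec" (3), from world to camera coordinates, as OpenCV has them. Camera axes: x right, y down, z forward; pixel columns grow to the right and rows downward; lengths in m; the calibration is good to about 2 mm. A picture is of the moment at which its call begins. There is no depth.
- env.job_done(): hands the job in, once; it reports no verdict.
The state is a dict: "t": time; "q": joint angles; "qvel": joint speeds; "effort": joint torques, N m; "ee_pos": TCP position; "tool_rot": TCP orientation; "ft_force": force on the tool from outside, world axes, zero at the start; "moment": the same for the moment, N m; "opening": finger opening in m.
Only numpy, scipy, OpenCV 4.12 (cv2) and the standard library are available. Lean on these libraries where they do the work, as an engineer would, in place of code of your own. Each camera call takes 0.05 s, during which the arm holds its last target.

## Task

Mount the loose handle sample on the empty sloping stand: set it on the slope with its lower edge (the end the handle is nearer to) resting square against the ledge, centred side to side, then press its upper, bare end down past the spring roller until it snaps in and lies flat on the slope. Where the ledge is clamped has to be felt. Press gently and stop once it has snapped, let go, and leave the torch and the glue bottle standing where they are.

Things in the scene. Friction and masses are not known exactly. Their poses are not given: they have to be found in the camera images.
- slope: Blue sloping board of the EMPTY stand (the other stand carries two brass knobs). Tilted 25 deg, 106 mm wide, fixed. Origin: on the face, mid-width, 34 mm above the counter. x up the slope, y across, z out of the face. Ledge and spring catch form one adjustable frame: the ledge's face, full width, 10 mm high, 10 mm thick, is clamped anywhere from x = -12 to +12 mm; its pose is not given: feel for it.
- catch (a joint): Travel of the spring roller, m: 0 at rest, grows as pushed up the slope (max 0.012); spring 12.8 N + 1.6 N/mm. White roller, 24 mm diameter, 44 mm wide, across the slope, its centre at rest 158 mm up-slope of the ledge's face, 22 mm off the board, an aluminium bridge (40 mm high, 72 wide) 185 to 211 mm from the ledge. Back at about 0.0005 once the panel is snapped in; the roller then holds it.
- handle (a point): Middle of the loose panel's steel bar handle, on the bar's centre line, 48 mm above the panel's underside. Axes are the panel's: x from lower to bare upper end, y across, z out of the handle face. Bar 12 mm diameter, 94 mm long along x, 28 mm free below it, on 10 mm posts 39 mm either side of this point. 59 mm from the panel's lower edge, 91 mm from its upper edge.
- panel_foot (a point): Middle of the lower edge of the panel's underside (same axes as handle). The panel is plywood, 150 mm long (x), 80 mm wide (y), 14 mm thick, about 0.18 to 0.34 kg with its handle; it starts lying flat on the counter, handle up.
- panel_head (a point): Middle of the upper edge of the panel's underside (same axes), 150 mm from panel_foot. The last 44 mm at this end are bare wood. With its foot on the ledge this end is propped on the roller (board to underside about 25 mm); pressed down it pushes the roller back 3 to 4 mm: resistance peaks at about 8 to 15 N, then fades as it goes down to the board; it may stick half-way if let go early.
- torch_mid (a point): Half-way up a loose black torch standing on end between the stands' places, 38 mm diameter at its head, 110 mm tall.
- glue_mid (a point): Half-way up a loose white glue bottle standing between the stands' places, 40 mm diameter, 120 mm tall.
Things that resemble listed ones, but are neither listed nor needed, are in the scene too. Of the things shaped like the part that bears handle, the wooden one is meant.

How it is judged:
By the outcome, as a careful person would: the job done as asked, in the order asked, and still so for the second after the job is handed in, with the robot touching nothing.
It also fails if it takes over 64 s, if anything falls off the work surface, if the arm or the gripper's body presses on something with over 40 N, if the wrist force passes 120 N, or if a joint passes its speed limit or range.

## Working session

There is one attempt and no reset: what is moved stays moved. The work goes in short steps, Python scripts to look and compute and a tool call to move; the robot and the scene stay as the last step left them, time stands still between calls to the robot, and variables do not carry over. Pictures are saved under pics/ and viewed, and the job is handed in when it is done.

Besides the shell and the picture viewer there is one more tool, called after "Call:" by a JSON object that holds its "op" and its "data". step_arm: Moves the arm, as the interface text tells. Its arguments: {"type":"object","properties":{"moves":{"type":"array","items":{"type":"array","items":{"type":"array","items":{"type":"number"}}}},"force":{"type":"number"}},"required":["moves"]}

```bash
ls; mkdir -p pics
cat > h.py <<'E'
import numpy as np, cv2
from station import env
def grab(n,f):
    d=env.grab_frame(n); cv2.imwrite('pics/'+f+'.png',cv2.cvtColor(d['frame'],cv2.COLOR_RGB2BGR)); np.savez('pics/'+f+'.npz',**{k:np.array(v) for k,v in d.items()}); return d
def load(f): return dict(np.load('pics/'+f+'.npz'))
def ray(d,u,v):
    K=np.array(d['mtx']);x=(u-K[0,2])/K[0,0];y=(v-K[1,2])/K[1,1]
    k1=float(d['k1']); rd=np.hypot(x,y); r=rd
    for _ in range(50): r=rd/(1+k1*r*r)
    s=1/(1+k1*r*r)
    R=cv2.Rodrigues(np.array(d['rvec'],float))[0]; t=np.array(d['tvec'],float).ravel()
    return -R.T@t, R.T@np.array([x*s,y*s,1])
def onz(d,u,v,z):
    c,w=ray(d,u,v); return c+w*(z-c[2])/w[2]
def proj(d,p):
    R=cv2.Rodrigues(np.array(d['rvec'],float))[0]; t=np.array(d['tvec'],float).ravel()
    c=R@np.array(p)+t; x,y=c[:2]/c[2]; s=1+float(d['k1'])*(x*x+y*y); K=np.array(d['mtx'])
    return np.array([K[0,0]*x*s+K[0,2],K[1,1]*y*s+K[1,2]])
def tri(a,pa,b,pb):
    c1,w1=ray(a,*pa);c2,w2=ray(b,*pb)
    A=np.stack([w1,-w2],1);s=np.linalg.lstsq(A,c2-c1,rcond=None)[0]
    p,q=c1+w1*s[0],c2+w2*s[1]; return (p+q)/2,np.linalg.norm(p-q)
E
python3 - <<'E'
from h import *
grab('scene','s0');d=grab('top','t0')
print(env.tcp_to_tips, env.sense())
for n in('s0','t0'):
    d=load(n);print(d['mtx'],d['k1'],ray(d,320,200))
E
```

```text
pics
0.019 {'t': 0.1, 'q': array([-7.15619480e+01,  3.05367388e+00,  9.24838186e+01,  5.32443979e-04,
        8.45670611e+01, -6.81647056e+00]), 'qvel': array([-0.03938613, -0.06763362, -0.18675649, -0.06469124, -0.0479425 ,
       -0.09184403]), 'effort': array([ 1.39289564e-04, -3.94899201e+01, -3.71364105e+01, -1.01322175e-04,
        3.90475325e-03, -7.10531495e-06]), 'ee_pos': array([ 0.26650491, -0.56475991,  0.24918801]), 'tool_rot': array([[ 9.04421915e-01,  4.26638813e-01, -5.68371288e-04],
       [ 4.26639131e-01, -9.04420281e-01,  1.73405605e-03],
       [ 2.25769092e-04, -1.81080772e-03, -9.99998335e-01]]), 'ft_force': array([ 0.16592003,  0.3426938 , -0.09909841]), 'moment': array([ 0.02115355, -0.03442285, -0.038713  ]), 'opening': 0.08514677525706038}
[[465.13533338   0.         317.66009956]
 [  0.         465.13533338 195.70784322]
 [  0.           0.           1.        ]] -0.06420578868066341 (array([ 0.81327237, -0.72480964,  0.88756788]), array([-0.31477899,  0.62074402, -0.7181236 ]))
[[469.01661934   0.         319.82687915]
 [  0.         469.01661934 197.71318403]
 [  0.           0.           1.        ]] -0.06838330090658637 (array([ 0.34391611, -0.01262264,  1.57057389]), array([ 0.04925825, -0.01651841, -0.99866144]))
```

View pics/s0.png

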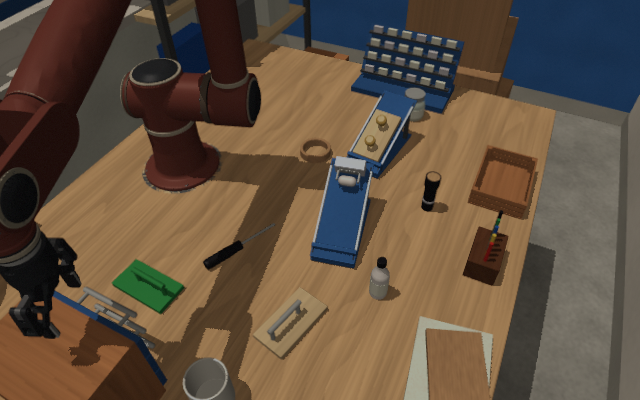

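View pics/t0.png

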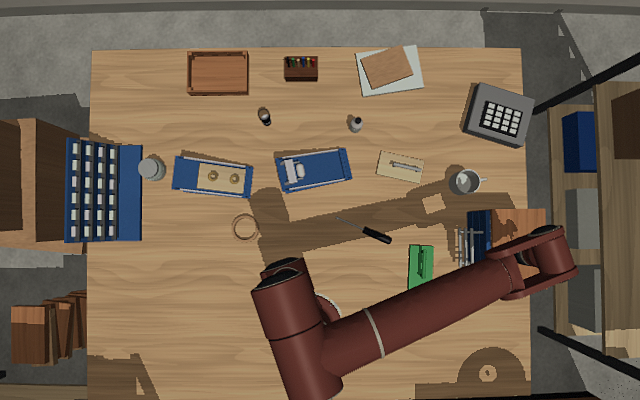

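The empty blue stand is at scene (342,215) / top (313,169). The wooden handle panel is at scene (290,322) / top (400,166). The torch and the glue bottle are on the far side. Zooming in on these.

Run:
```python
import cv2
s=cv2.imread('pics/s0.png');t=cv2.imread('pics/t0.png')
cv2.imwrite('pics/z1.png',cv2.resize(s[140:270,290:400],None,fx=4.5,fy=4.5,interpolation=cv2.INTER_CUBIC))
cv2.imwrite('pics/z2.png',cv2.resize(s[280:365,240:340],None,fx=6,fy=6,interpolation=cv2.INTER_CUBIC))
cv2.imwrite('pics/z3.png',cv2.resize(t[135:205,265:440],None,fx=4.5,fy=4.5,interpolation=cv2.INTER_CUBIC))
```

```text
(no output)
```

View pics/z1.png

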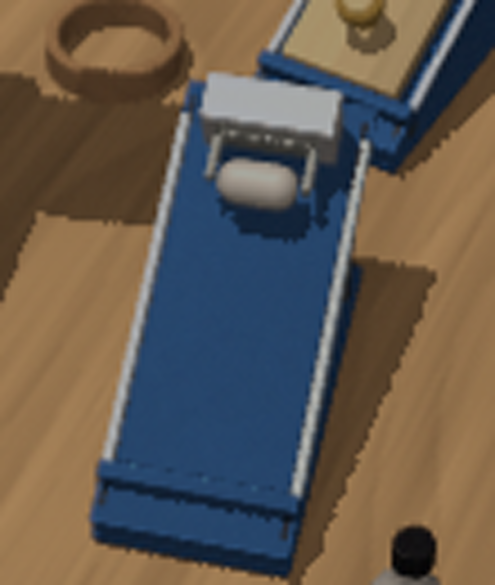

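View pics/z2.png

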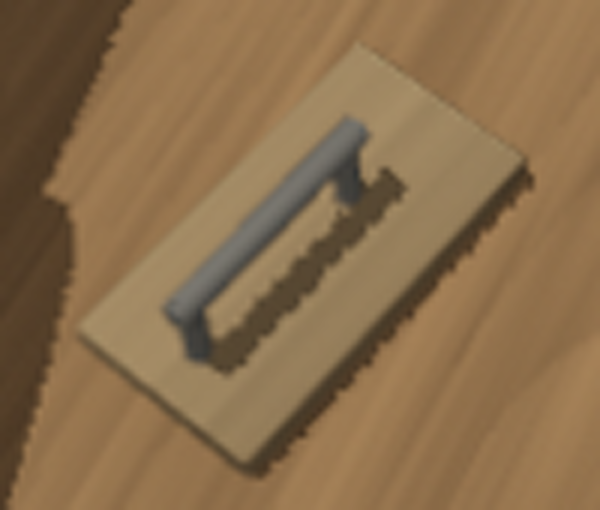

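View pics/z3.png

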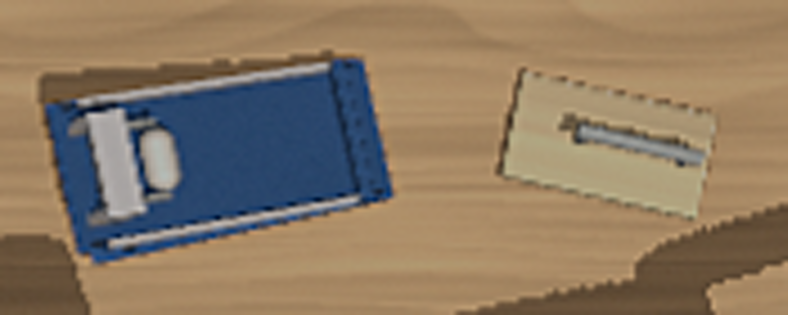

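Run:
```python
from h import *
s=load('s0');t=load('t0');np.set_printoptions(precision=4,suppress=True)
S=[(253,335),(300,287),(327.7,306.7),(280.8,357.5)]
T=[(419.7,183.2),(376.6,174.1),(381,150.1),(423.9,160.1)]
# S order: lower-near, upper-near, upper-far, lower-far
for n,d,P in(('s',s,S),('t',t,T)):
    C=np.array([onz(d,u,v,.014) for u,v in P]);print(n);print(C[:,:2])
    print('len',np.linalg.norm(C[1]-C[0]),np.linalg.norm(C[2]-C[3]),'wid',np.linalg.norm(C[3]-C[0]),np.linalg.norm(C[2]-C[1]))
    x=C[1]+C[2]-C[0]-C[3];print('yaw',np.degrees(np.arctan2(x[1],x[0])),'ctr',C.mean(0))
# handle bar ends z=.048 : scene
for u,v in((240+180/6,280+308/6),(240+355/6,280+128/6)): print('bar s',onz(s,u,v,.048))
for u,v in((265+578/4.5,135+130/4.5),(265+700/4.5,135+157/4.5)): print('bar t',onz(t,u,v,.048))
# stand tri
f=lambda x,y:(265+x/4.5,135+y/4.5); g=lambda x,y:(290+x/4.5,140+y/4.5)
for n,a,b in[('railnear low',(360,202),(107,460)),('railfar low',(330,68),(298,497)),('railnear up',(107,244),(187,115)),('railfar up',(78,104),(366,142)),
  ('bridge top nf lowcorner',(143,214),(205,122)),('bridge top far low',(128,108),(336,142)),
  ('board front near bottom',(393,196),(95,540)),('board front far',(362,60),(290,575))]:
    p,e=tri(t,f(*a),s,g(*b));print(n,p,'err',round(e,4))
print('torch',tri(t,(264,113),s,(433,175)),'glue',tri(t,(355,120),s,(382,262)))
```

```text
s
[[ 0.4757 -0.3754]
 [ 0.5084 -0.23  ]
 [ 0.5852 -0.2485]
 [ 0.5511 -0.393 ]]
len 0.14902255485711235 0.14842911491735913 wid 0.07742798097338681 0.0790055058916242
yaw 77.04089434604869 ctr [ 0.5301 -0.3117  0.014 ]
t
[[ 0.4739 -0.3731]
 [ 0.5056 -0.2285]
 [ 0.5864 -0.2448]
 [ 0.5518 -0.3892]]
len 0.14805100350959435 0.14852978650126752 wid 0.07948025349494234 0.08242408094286854
yaw 77.07195702641035 ctr [ 0.5294 -0.3089  0.014 ]
bar s [ 0.5151 -0.3673  0.048 ]
bar s [ 0.5351 -0.2812  0.048 ]
bar t [ 0.5353 -0.2799  0.048 ]
bar t [ 0.5149 -0.3691  0.048 ]
railnear low [ 0.4863 -0.12    0.0366] err 0.0031
railfar low [ 0.5853 -0.0994  0.0362] err 0.0032
railnear up [0.4497 0.0598 0.118 ] err 0.0005
railfar up [0.5473 0.0794 0.1196] err 0.0004
bridge top nf lowcorner [0.4699 0.035  0.1404] err 0.0031
bridge top far low [0.5414 0.0442 0.1461] err 0.0024
board front near bottom [ 0.4929 -0.1474  0.0045] err 0.0017
board front far [ 0.5946 -0.1257  0.0072] err 0.0008
torch (array([0.6885, 0.1355, 0.1174]), np.float64(0.004208262625044235)) glue (array([ 0.6669, -0.1516,  0.1036]), np.float64(0.0051795727919220725))
```

```bash
cat >> h.py <<'E'
from scipy.spatial.transform import Rotation as Ro
def Rt(yaw,pitch):
    "tool rotation: tool x along panel x (yaw, elevated pitch deg), z = -panel normal"
    y,p=np.radians([yaw,pitch]);u=np.array([np.cos(y),np.sin(y),0]);k=np.array([0,0,1.])
    x=np.cos(p)*u+np.sin(p)*k; n=-np.sin(p)*u+np.cos(p)*k
    return np.stack([x,np.cross(-n,x),-n],1)
def delta(P,R):
    s=env.sense();R0=s['tool_rot'];p=s['ee_pos']
    print('t',round(s['t'],2),'pos',p.round(4),'rot',Ro.from_matrix(R0.T@R).as_rotvec().round(4),'shift cm now-axes',(100*R0.T@(np.array(P)-p)).round(2),'new-axes',(100*R.T@(np.array(P)-p)).round(2),'F',s['ft_force'].round(1),'op',round(s['opening'],4))
E
python3 -c "
from h import *
delta((.5255,-.325,.12),Rt(77.05,0))"
```

```text
t 0.1 pos [ 0.2665 -0.5648  0.2492] rot [-0.0016 -0.001  -0.904 ] shift cm now-axes [ 33.65 -10.61  12.95] new-axes [29.17 19.87 12.92] F [ 0.2  0.3 -0.1] op 0.0851
```

Call:
{"op": "step_arm", "data": {"moves": [[[0,0,-0.113,0,0,0,100],[0,0,-0.113,0,0,0,100],[0,0,-0.113,0,0,0,100],[0,0,-0.113,0,0,0,100],[0,0,-0.113,0,0,0,100]]]}}

```text
t: 0.52
ee_pos: [0.2666, -0.5649, 0.2496]
tool_rot: [[0.531, 0.848, -0.0], [0.848, -0.531, 0.001], [0.001, -0.001, -1.0]]
ft_force: [-0.2, 1.0, -0.2]
opening: 0.0854
```

Call:
{"op": "step_arm", "data": {"moves": [[[0,0,-0.113,0,0,0,100],[0,0,-0.113,0,0,0,100],[0,0,-0.113,0,0,0,100],[0,0,0,2.9,2.0,0,100],[0,0,0,2.9,2.0,0,100]]]}}

```text
t: 0.93
ee_pos: [0.318, -0.5177, 0.2495]
tool_rot: [[0.227, 0.974, -0.0], [0.974, -0.227, 0.001], [0.001, -0.001, -1.0]]
ft_force: [0.0, -0.5, 0.0]
opening: 0.0855
```

Call:
{"op": "step_arm", "data": {"moves": [[[0,0,0,2.9,2.0,0,100],[0,0,0,2.9,2.0,0,100],[0,0,0,2.9,2.0,0,100],[0,0,0,2.9,2.0,0,100],[0,0,0,2.9,2.0,0,100]]]}}

```text
t: 1.35
ee_pos: [0.4494, -0.3972, 0.2498]
tool_rot: [[0.224, 0.975, -0.001], [0.975, -0.224, 0.001], [0.0, -0.001, -1.0]]
ft_force: [-0.7, -0.6, -0.5]
opening: 0.0854
```

Call:
{"op": "step_arm", "data": {"moves": [[[0,0,0,2.9,2.0,0,100],[0,0,0,2.9,2.0,0,100],[0,0,0,2.9,2.0,0,100],[0,0,0,0,0,3,100],[0,0,0,0,0,3,100]]]}}

```text
t: 1.77
ee_pos: [0.5292, -0.3266, 0.192]
tool_rot: [[0.221, 0.975, 0.004], [0.975, -0.221, -0.003], [-0.002, 0.005, -1.0]]
ft_force: [-0.4, -0.1, -0.6]
opening: 0.0853
```

Call:
{"op": "step_arm", "data": {"moves": [[[0,0,0,0,0,3,100],[0,0,0,0,0,3,100],[0,0,0,0,0,0,100],[0,0,0,0,0,0,100]]]}}

```text
t: 2.1
ee_pos: [0.5252, -0.3263, 0.1279]
tool_rot: [[0.224, 0.975, -0.004], [0.975, -0.224, 0.003], [0.002, -0.005, -1.0]]
ft_force: [0.6, 0.1, 0.9]
opening: 0.0854
```

```bash
python3 -c "
from h import *
delta((.5255,-.325,.048),Rt(77.05,0))
grab('scene','s1')
t=cv2.imread('pics/s1.png')
cv2.imwrite('pics/z4.png',cv2.resize(t[220:380,200:400],None,fx=3.7,fy=3.7,interpolation=cv2.INTER_CUBIC))
"
```

```text
t 2.1 pos [ 0.5252 -0.3263  0.1279] rot [-0.0049 -0.0024  0.0001] shift cm now-axes [0.11 0.04 7.99] new-axes [0.13 0.   7.99] F [0.6 0.1 0.9] op 0.0854
```

View pics/z4.png

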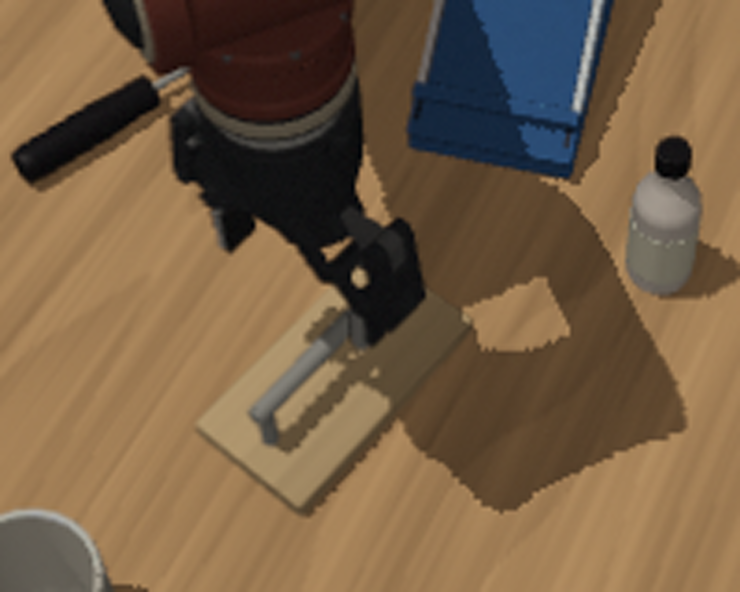

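The gripper is above the handle and aligned with it. Going down.

Call:
{"op": "step_arm", "data": {"moves": [[[0,0,0,0.1,0,2.5,100],[0,0,0,0,0,2.5,100],[0,0,0,0,0,2,100],[0,0,0,0,0,1,100],[0,0,0,0,0,0,100]]]}}

```text
t: 2.57
ee_pos: [0.5265, -0.3264, 0.0499]
tool_rot: [[0.224, 0.975, -0.001], [0.975, -0.224, 0.001], [0.001, -0.001, -1.0]]
ft_force: [-0.4, 0.7, -0.7]
opening: 0.0852
```

Call:
{"op": "step_arm", "data": {"force": 40, "moves": [[[0,0,0,0,0,0,0],[0,0,0,0,0,0,0],[0,0,0,0,0,0,0],[0,0,0,0,0,0,0],[0,0,0,0,0,0,0]]]}}

```text
t: 2.98
ee_pos: [0.5274, -0.3269, 0.0515]
tool_rot: [[0.224, 0.975, 0.001], [0.975, -0.224, -0.001], [-0.001, 0.002, -1.0]]
ft_force: [0.4, 1.0, 0.1]
opening: 0.0258
```

Call:
{"op": "step_arm", "data": {"moves": [[[0,0,0,0,0,0,0],[0,0,0,0,0,0,0],[0,0,0,0,0,0,0],[0,0,0,0,0,0,0],[0,0,0,0,0,0,0]]]}}

```text
t: 3.4
ee_pos: [0.5269, -0.3267, 0.0511]
tool_rot: [[0.224, 0.975, 0.0], [0.975, -0.224, -0.0], [-0.0, 0.0, -1.0]]
ft_force: [-2.7, 0.2, 5.0]
opening: 0.0102
```

Call:
{"op": "step_arm", "data": {"moves": [[[0,0,0,0,0,0,0],[0,0,0,0,0,0,0],[0,0,0,0,0,0,0]]]}}

```text
t: 3.65
ee_pos: [0.5269, -0.3267, 0.0511]
tool_rot: [[0.224, 0.975, 0.0], [0.975, -0.224, -0.0], [-0.0, 0.0, -1.0]]
ft_force: [-1.9, 1.1, 5.7]
opening: 0.0103
```

```bash
python3 -c "
from h import *
delta((.5255,-.325,.048),Rt(77.05,0))
grab('scene','s2')
t=cv2.imread('pics/s2.png')
cv2.imwrite('pics/z5.png',cv2.resize(t[260:380,220:370],None,fx=5,fy=5,interpolation=cv2.INTER_CUBIC))
"
```

```text
t 3.65 pos [ 0.5269 -0.3267  0.0511] rot [0.0002 0.0004 0.0001] shift cm now-axes [ 0.14 -0.18  0.31] new-axes [ 0.14 -0.18  0.31] F [-1.9  1.1  5.7] op 0.0103
```

View pics/z5.png

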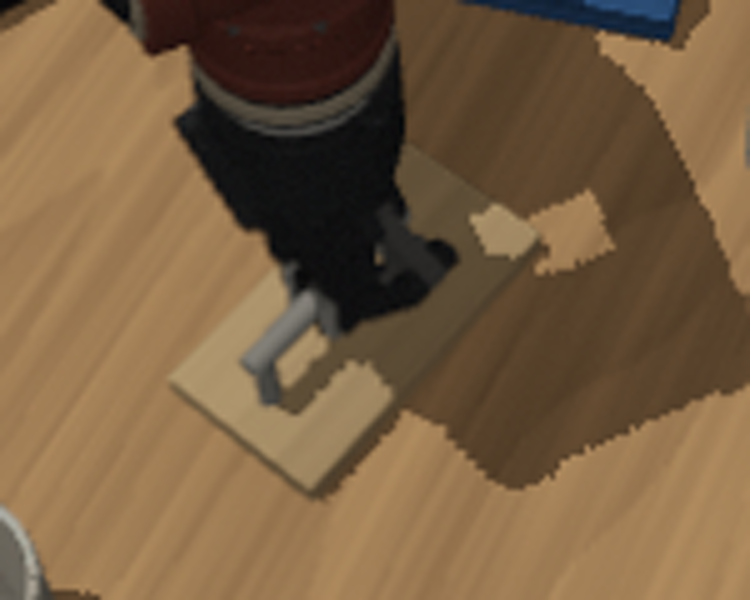

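Call:
{"op": "step_arm", "data": {"force": 60, "moves": [[[0,0,0,0,0,0,0],[0,0,0,0,0,-1,0],[0,0,0,0,0,-1,0],[0,0,0,0,0,0,0],[0,0,0,0,0,0,0]]]}}

```text
t: 4.12
ee_pos: [0.5273, -0.3268, 0.0712]
tool_rot: [[0.224, 0.975, 0.002], [0.975, -0.224, -0.001], [-0.001, 0.002, -1.0]]
ft_force: [0.2, 0.0, -1.5]
opening: 0.0098
```

```bash
python3 -c "
from h import *
print(env.sense()['moment'])
delta((.5255,-.325,.048),Rt(77.05,0))
grab('scene','s3');grab('top','t3')
t=cv2.imread('pics/s3.png');u=cv2.imread('pics/t3.png')
cv2.imwrite('pics/z6.png',np.hstack([cv2.resize(t[260:380,220:370],None,fx=2.6,fy=2.6),cv2.resize(u[110:230,330:480],None,fx=2.6,fy=2.6)]))
"
```

```text
[-0.01380549 -0.00804382  0.02411058]
t 4.12 pos [ 0.5273 -0.3268  0.0712] rot [ 0.0018  0.0007 -0.    ] shift cm now-axes [ 0.14 -0.22  2.32] new-axes [ 0.14 -0.22  2.32] F [ 0.2  0.  -1.5] op 0.0098
```

View pics/z6.png

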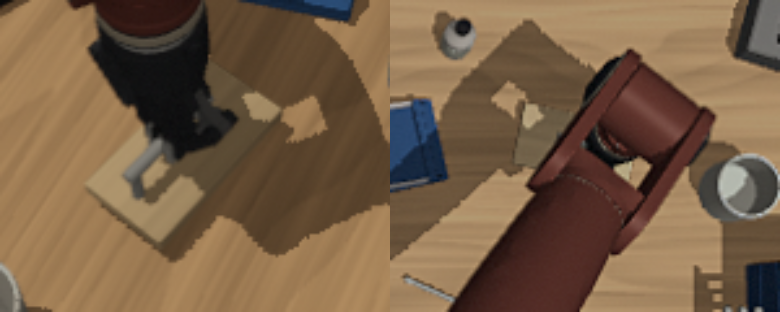

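```bash
cat >> h.py <<'E'
YAW=101.8; A=25.
u_=np.array([np.cos(np.radians(YAW)),np.sin(np.radians(YAW)),0])
X=np.cos(np.radians(A))*u_+np.sin(np.radians(A))*np.array([0,0,1]); N=-np.sin(np.radians(A))*u_+np.cos(np.radians(A))*np.array([0,0,1]); Y=np.cross(N,X)
O=np.array([.5355,-.108,.034]); Bs=np.stack([X,Y,N],1)
FT=np.array([-.058,0,.051])
def slope():
    "foot and head in slope coords"
    s=env.sense();R=s['tool_rot'];p=s['ee_pos']
    for n,o in(('foot',FT),('head',FT+[.15,0,0])): print(n,(1000*Bs.T@(p+R@o-O)).round(1))
    print('F slope',(Bs.T@s['ft_force']).round(2),'M',s['moment'].round(2),'rel',Ro.from_matrix(Rt(YAW,A).T@R).as_euler('xyz',degrees=True).round(2))
def tcp_for(foot,rel):
    R=Rt(YAW,A+rel); return O+Bs@(np.array(foot)/1000)-R@FT,R
E
python3 -c "
from h import *
P,R=tcp_for((30,0,60),18);print(P);delta(P,R)
print(Ro.from_matrix(Rt(77.05,0).T@R).as_rotvec())
P,R=tcp_for((30,0,20),18);print(P)
"
```

```text
[ 0.53356368 -0.09873136  0.17791196]
t 4.22 pos [ 0.5266 -0.3263  0.07  ] rot [ 0.1618  0.7383 -0.4114] shift cm now-axes [ 22.33  -4.42 -10.78] new-axes [23.54  5.33  7.2 ] F [-0.8  0.1 -2.6] op 0.01
[ 0.16204594  0.73856365 -0.4113776 ]
[ 0.53010673 -0.08218387  0.14165965]
```

Call:
{"op": "step_arm", "data": {"moves": [[[0,0,0,0,0,-3,0],[0,0,0,0,0,-3,0],[0,0,0,0,0,-3,0],[0,0,0,0,0,-3,0],[0,0,0,0,0,-3,0]]]}}

```text
t: 4.63
ee_pos: [0.5263, -0.326, 0.2208]
tool_rot: [[0.224, 0.975, -0.001], [0.975, -0.224, 0.001], [0.001, -0.001, -1.0]]
ft_force: [0.6, -0.2, -1.5]
opening: 0.0101
```

Call:
{"op": "step_arm", "data": {"moves": [[[0.0162,0.0738,-0.0411,0,0,0,0],[0.0162,0.0738,-0.0411,0,0,0,0],[0.0162,0.0738,-0.0411,0,0,0,0],[0.0162,0.0738,-0.0411,0,0,0,0],[0.0162,0.0738,-0.0411,0,0,0,0]]]}}

```text
t: 5.05
ee_pos: [0.5266, -0.3266, 0.22]
tool_rot: [[0.023, 0.999, -0.035], [0.929, -0.008, 0.37], [0.369, -0.041, -0.928]]
ft_force: [1.2, 0.7, -2.0]
opening: 0.0101
```

Call:
{"op": "step_arm", "data": {"moves": [[[0.0162,0.0738,-0.0411,0,0,0,0],[0.0162,0.0738,-0.0411,0,0,0,0],[0.0162,0.0738,-0.0411,0,0,0,0],[0.0162,0.0738,-0.0411,0,0,0,0],[0.0162,0.0738,-0.0411,0,0,0,0]]]}}

```text
t: 5.47
ee_pos: [0.5266, -0.3269, 0.2196]
tool_rot: [[-0.15, 0.979, -0.14], [0.714, 0.205, 0.669], [0.684, 0.0, -0.73]]
ft_force: [-0.3, -0.5, -1.9]
opening: 0.0104
```

Call:
{"op": "step_arm", "data": {"moves": [[[0,0,0,0,0,0,0],[0,0,0,0,0,0,0],[0,0,0,0,0,0,0]]]}}

```text
t: 5.72
ee_pos: [0.5268, -0.3263, 0.22]
tool_rot: [[-0.149, 0.979, -0.139], [0.717, 0.203, 0.666], [0.681, -0.001, -0.733]]
ft_force: [-0.0, 0.6, -2.0]
opening: 0.0101
```

```bash
python3 -c "
from h import *
P,R=tcp_for((30,0,60),18);print(P);delta(P,R);slope()
"
```

```text
[ 0.53356368 -0.09873136  0.17791196]
t 5.72 pos [ 0.5268 -0.3263  0.22  ] rot [ 0.0001  0.002  -0.0013] shift cm now-axes [13.36  5.29 18.15] new-axes [13.32  5.31 18.18] F [-0.   0.6 -2. ] op 0.0101
foot [-153.    53.2  191.8]
head [-10.2  53.  237.9]
F slope [-0.32 -0.08 -2.09] M [-0.6  -0.11  0.05] rel [ 0.02 17.89  0.08]
```

Call:
{"op": "step_arm", "data": {"moves": [[[0,0,0,1.9,0.76,2.6,0],[0,0,0,1.9,0.76,2.6,0],[0,0,0,1.9,0.76,2.6,0],[0,0,0,1.9,0.76,2.6,0],[0,0,0,1.9,0.76,2.6,0]]]}}

```text
t: 6.13
ee_pos: [0.5316, -0.1622, 0.1907]
tool_rot: [[-0.15, 0.979, -0.138], [0.718, 0.204, 0.665], [0.679, 0.001, -0.734]]
ft_force: [0.0, -0.4, -2.5]
opening: 0.0102
```

Call:
{"op": "step_arm", "data": {"moves": [[[0,0,0,1.9,0.76,2.6,0],[0,0,0,1.9,0.76,2.6,0],[0,0,0,0,0,0,0],[0,0,0,0,0,0,0],[0,0,0,0,0,0,0]]]}}

```text
t: 6.55
ee_pos: [0.5338, -0.0989, 0.1787]
tool_rot: [[-0.151, 0.979, -0.138], [0.718, 0.205, 0.666], [0.68, 0.001, -0.733]]
ft_force: [0.4, -0.1, -1.5]
opening: 0.0099
```

```bash
python3 -c "
from h import *
P,R=tcp_for((30,0,20),18);delta(P,R);slope()
grab('scene','s4');grab('top','t4')
t=cv2.imread('pics/s4.png');u=cv2.imread('pics/t4.png')
cv2.imwrite('pics/z7.png',np.hstack([cv2.resize(t[120:280,280:430],None,fx=2.6,fy=2.6),cv2.resize(u[90:250,260:410],None,fx=2.6,fy=2.6)]))
"
```

```text
t 6.55 pos [ 0.5338 -0.0989  0.1787] rot [0.0007 0.003  0.0008] shift cm now-axes [-1.26 -0.03  3.89] new-axes [-1.28 -0.02  3.88] F [ 0.4 -0.1 -1.5] op 0.0099
foot [29.9 -0.3 61. ]
head [172.7  -0.2 106.9]
F slope [-0.78 -0.34 -1.33] M [-0.64 -0.13 -0.  ] rel [-0.05 17.83 -0.05]
```

View pics/z7.png

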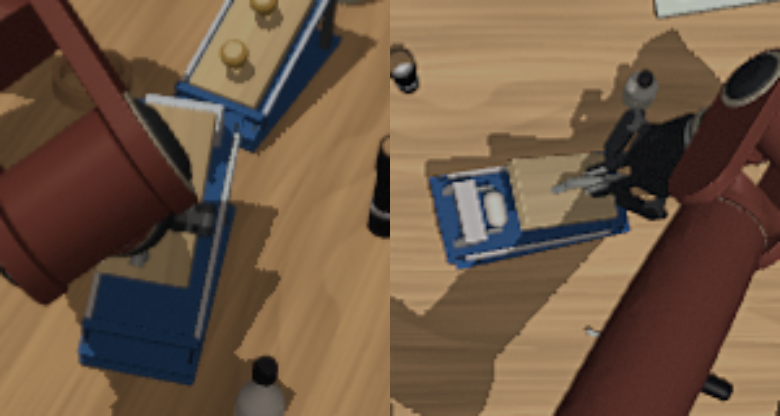

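```bash
cat >> h.py <<'E'
def overlay(name,f,box,fx,out):
    d=grab(name,f);im=cv2.imread('pics/'+f+'.png');x0,y0,x1,y1=box
    z=cv2.resize(im[y0:y1,x0:x1],None,fx=fx,fy=fx,interpolation=cv2.INTER_CUBIC)
    s=env.sense();R=s['tool_rot'];p=s['ee_pos']
    for x in(0,.15):
        for y in(-.04,.04):
            for zz in(0,-.014):
                q=proj(d,p+R@(FT+[x,y,zz]));q=((q+.5-[x0,y0])*fx).astype(int)
                cv2.circle(z,tuple(int(i) for i in q),3,(0,0,255) if zz==0 else (0,255,255),1)
    cv2.imwrite('pics/'+out+'.png',z)
E
python3 -c "
from h import *
overlay('scene','s5',(280,150,400,280),5,'z8');overlay('top','t5',(270,120,400,210),6,'z9')"
```

```text
(no output)
```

View pics/z8.png

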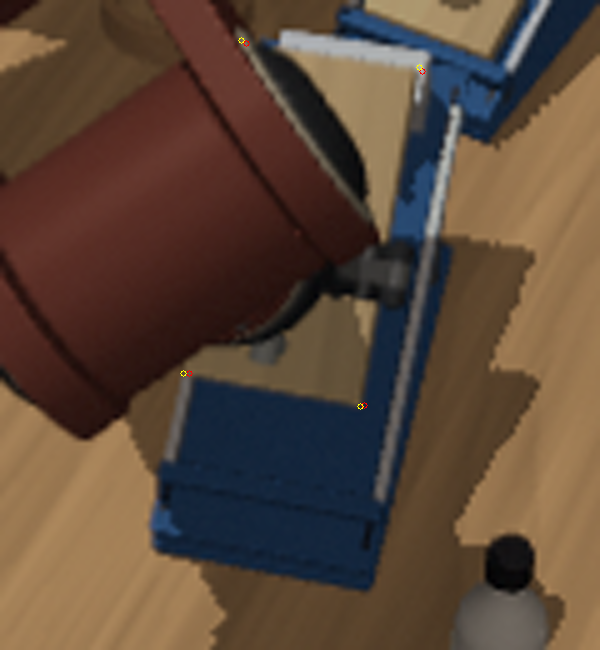

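View pics/z9.png

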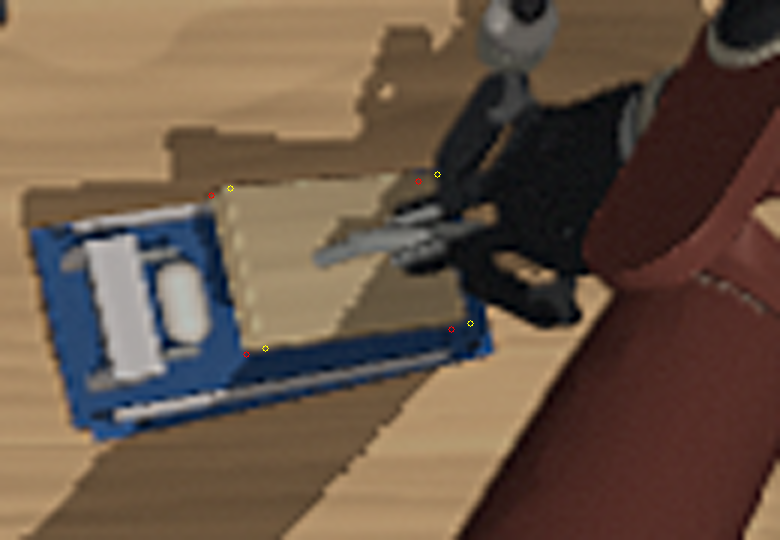

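Call:
{"op": "step_arm", "data": {"moves": [[[0,0,0,-0.46,0,1.43,0],[0,0,0,-0.46,0,1.43,0],[0,0,0,-0.46,0,1.43,0],[0,0,0,0,0,0,0],[0,0,0,0,0,0,0]]]}}

```text
t: 7.17
ee_pos: [0.5284, -0.0789, 0.1349]
tool_rot: [[-0.147, 0.979, -0.143], [0.715, 0.205, 0.669], [0.684, -0.004, -0.73]]
ft_force: [0.4, -0.4, -2.5]
opening: 0.0099
```

Call:
{"op": "step_arm", "data": {"moves": [[[0,0,0,0,0,0,0],[0,0,0,0,0,0,0]]]}}

```text
t: 7.33
ee_pos: [0.5302, -0.0804, 0.1375]
tool_rot: [[-0.15, 0.979, -0.139], [0.717, 0.204, 0.667], [0.681, 0.001, -0.732]]
ft_force: [-0.1, 0.6, -1.0]
opening: 0.0096
```

```bash
python3 -c "
from h import *
slope()"
```

```text
foot [29.7 -0.5 15.5]
head [172.5  -0.4  61.7]
F slope [ 0.18 -0.04 -1.16] M [-0.6  -0.13  0.05] rel [-4.000e-02  1.794e+01 -1.000e-02]
```

Call:
{"op": "step_arm", "data": {"moves": [[[0,0,0,-0.06,0,0.19,0],[0,0,0,-0.06,0,0.19,0],[0,0,0,-0.06,0,0.19,0],[0,0,0,-0.06,0,0.19,0],[0,0,0,-0.06,0,0.19,0]]]}}

```text
t: 7.75
ee_pos: [0.5288, -0.0759, 0.1278]
tool_rot: [[-0.149, 0.979, -0.139], [0.716, 0.204, 0.667], [0.682, -0.0, -0.732]]
ft_force: [-0.3, 0.6, -2.0]
opening: 0.01
```

Call:
{"op": "step_arm", "data": {"moves": [[[0,0,0,-0.06,0,0.19,0],[0,0,0,0,0,0,0],[0,0,0,0,0,0,0]]]}}

```text
t: 8.0
ee_pos: [0.5286, -0.075, 0.126]
tool_rot: [[-0.149, 0.979, -0.14], [0.716, 0.204, 0.667], [0.682, -0.001, -0.732]]
ft_force: [0.1, 0.1, -1.1]
opening: 0.0097
```

```bash
python3 -c "
from h import *
slope()"
```

```text
foot [30.   0.1  2.7]
head [172.7   0.   49. ]
F slope [-0.38 -0.08 -1.07] M [-0.6  -0.11 -0.03] rel [ 0.02 17.99  0.03]
```

Call:
{"op": "step_arm", "data": {"moves": [[[0,0,0,-0.03,0,0.1,0],[0,0,0,-0.03,0,0.1,0],[0,0,0,0,0,0,0]]]}}

```text
t: 8.25
ee_pos: [0.5286, -0.0742, 0.1244]
tool_rot: [[-0.149, 0.979, -0.139], [0.716, 0.204, 0.667], [0.682, 0.0, -0.732]]
ft_force: [-0.1, -0.4, -1.7]
opening: 0.0093
```

Call:
{"op": "step_arm", "data": {"moves": [[[0,0,0,-0.03,0,0.1,0],[0,0,0,-0.03,0,0.1,0],[0,0,0,0,0,0,0]]]}}

```text
t: 8.5
ee_pos: [0.5288, -0.0734, 0.124]
tool_rot: [[-0.15, 0.979, -0.139], [0.716, 0.205, 0.668], [0.682, 0.001, -0.731]]
ft_force: [-1.1, 0.7, 4.5]
opening: 0.0096
```

```bash
python3 -c "
from h import *
slope()"
```

```text
foot [30.6 -0.6  0.3]
head [173.3  -0.4  46.7]
F slope [2.76 0.97 3.68] M [-0.06  0.26  0.19] rel [-0.05 18.01 -0.06]
```

Call:
{"op": "step_arm", "data": {"moves": [[[0,0,0,0.1,0,-0.28,0],[0,0,0,-0.48,0,-0.15,0],[0,0,0,-0.48,0,-0.15,0],[0,0,0,-0.38,0,-0.12,0],[0,0,0,0,0,0,0]]]}}

```text
t: 8.92
ee_pos: [0.5309, -0.0875, 0.1181]
tool_rot: [[-0.148, 0.979, -0.14], [0.716, 0.203, 0.667], [0.682, -0.001, -0.732]]
ft_force: [-0.5, -0.2, -1.6]
opening: 0.0096
```

Call:
{"op": "step_arm", "data": {"moves": [[[0,0,0,0,0,0,0],[0,0,0,-0.1,0,-0.03,0],[0,0,0,-0.1,0,-0.03,0],[0,0,0,0,0,0,0]]]}}

```text
t: 9.25
ee_pos: [0.5315, -0.0888, 0.1181]
tool_rot: [[-0.149, 0.979, -0.139], [0.716, 0.204, 0.667], [0.682, -0.0, -0.732]]
ft_force: [0.0, -0.4, -2.6]
opening: 0.0099
```

```bash
python3 -c "
from h import *
slope()"
```

```text
foot [13.9 -0.   1.5]
head [ 1.566e+02 -1.000e-01  4.780e+01]
F slope [-1.46  0.05 -2.2 ] M [-0.57 -0.16  0.01] rel [1.000e-02 1.797e+01 3.000e-02]
```

Call:
{"op": "step_arm", "data": {"moves": [[[0,0,0,-0.1,0,-0.06,0],[0,0,0,-0.1,0,-0.06,0],[0,0,0,-0.1,0,-0.03,0],[0,0,0,0,0,0,0]]]}}

```text
t: 9.58
ee_pos: [0.5322, -0.092, 0.1172]
tool_rot: [[-0.149, 0.979, -0.139], [0.716, 0.204, 0.667], [0.681, -0.0, -0.732]]
ft_force: [-0.5, 0.0, -2.2]
opening: 0.0096
```

Call:
{"op": "step_arm", "data": {"moves": [[[0,0,0,-0.1,0,-0.03,0],[0,0,0,-0.1,0,-0.03,0],[0,0,0,-0.1,0,-0.03,0],[0,0,0,0,0,0,0]]]}}

```text
t: 9.92
ee_pos: [0.5328, -0.0947, 0.1157]
tool_rot: [[-0.149, 0.979, -0.139], [0.716, 0.204, 0.667], [0.682, -0.0, -0.732]]
ft_force: [0.9, -0.3, -2.5]
opening: 0.0095
```

```bash
python3 -c "
from h import *
slope()"
```

```text
foot [7.4 0.  1.9]
head [ 1.501e+02 -1.000e-01  4.820e+01]
F slope [-1.47 -0.79 -2.13] M [-0.61 -0.11 -0.06] rel [ 0.   17.97  0.03]
```

Call:
{"op": "step_arm", "data": {"moves": [[[0,0,0,-0.1,0,-0.03,0],[0,0,0,-0.1,0,-0.03,0],[0,0,0,-0.1,0,-0.03,0],[0,0,0,0,0,0,0]]]}}

```text
t: 10.25
ee_pos: [0.5333, -0.0975, 0.1144]
tool_rot: [[-0.149, 0.979, -0.139], [0.716, 0.204, 0.667], [0.682, -0.0, -0.732]]
ft_force: [-0.1, 0.1, -1.6]
opening: 0.0099
```

Call:
{"op": "step_arm", "data": {"moves": [[[0,0,0,-0.1,0,-0.03,0],[0,0,0,-0.1,0,-0.03,0],[0,0,0,0,0,0,0]]]}}

```text
t: 10.5
ee_pos: [0.5337, -0.099, 0.114]
tool_rot: [[-0.149, 0.979, -0.14], [0.715, 0.205, 0.668], [0.683, -0.0, -0.731]]
ft_force: [-1.3, 1.3, 0.2]
opening: 0.0098
```

```bash
python3 -c "
from h import *
slope()"
```

```text
foot [ 2.8 -0.   2.2]
head [145.5  -0.   48.6]
F slope [ 1.46  0.96 -0.46] M [-0.02  0.08  0.06] rel [1.000e-02 1.806e+01 0.000e+00]
```

Call:
{"op": "step_arm", "data": {"moves": [[[0,0,0,-0.1,0,-0.03,0],[0,0,0,0,0,0,0]]]}}

```text
t: 10.67
ee_pos: [0.5338, -0.0996, 0.1141]
tool_rot: [[-0.15, 0.979, -0.14], [0.715, 0.205, 0.669], [0.683, -0.0, -0.73]]
ft_force: [-3.0, 3.2, 4.8]
opening: 0.0098
```

```bash
python3 -c "
from h import *
slope()
overlay('scene','s6',(280,150,400,280),5,'z10');overlay('top','t6',(270,120,400,210),6,'z11')"
```

```text
foot [ 2.3 -0.1  2.4]
head [144.9  -0.   49. ]
F slope [5.44 2.27 2.77] M [0.65 0.4  0.21] rel [ 0.02 18.11 -0.02]
```

View pics/z10.png

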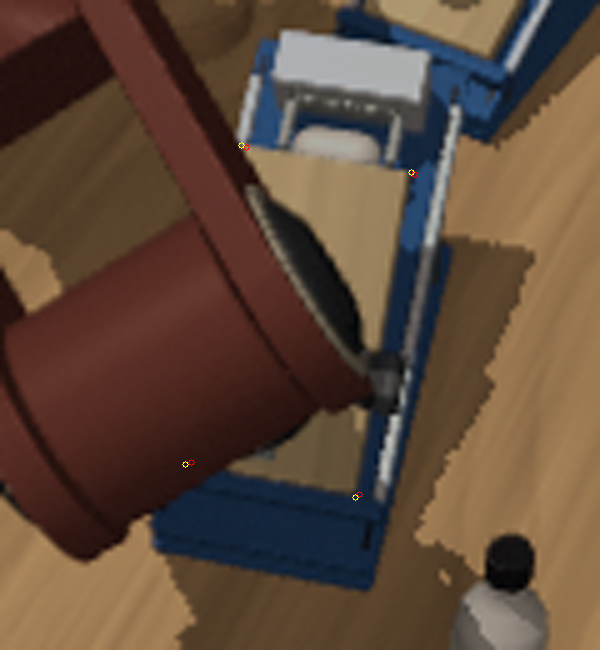

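View pics/z11.png

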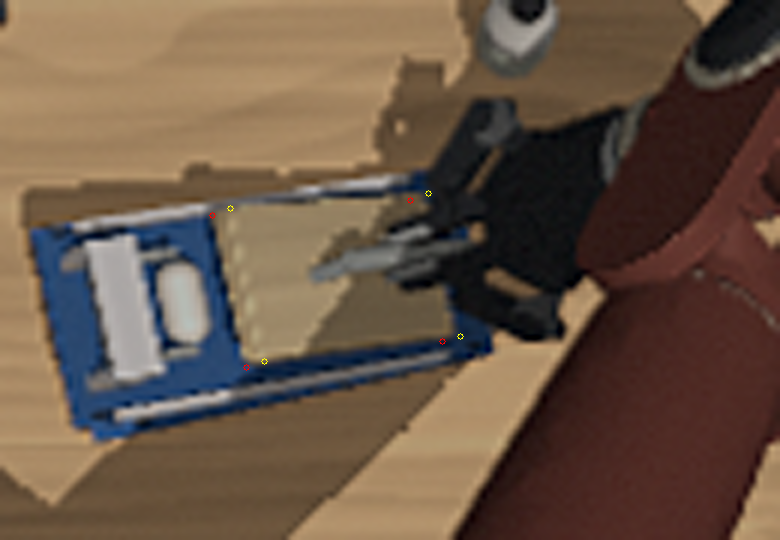

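```bash
cat > lat.py <<'E'
from h import *
def onN(d,px,n):
    c,w=ray(d,*px); s=(n/1000-(c-O)@N)/(w@N); return (1000*Bs.T@(c+w*s-O)).round(1)
t=load('t0');s=load('s0')
f=lambda x,y:(265+x/4.5-.5,135+y/4.5-.5); g=lambda x,y:(290+x/4.5-.5,140+y/4.5-.5)
print('roller t',onN(t,f(160,160),28),' s',onN(s,g(257,183),28))
for n,a in(('near',[(360,202),(107,244)]),('far',[(330,68),(78,104)])): print('rail t',n,[onN(t,f(*q),4) for q in a])
for n,a in(('near',[(107,460),(187,115)]),('far',[(298,497),(366,142)])): print('rail s',n,[onN(s,g(*q),4) for q in a])
print('bridge t',[onN(t,f(*q),40) for q in((143,214),(128,108),(87,113),(107,218))])
print('bridge s',[onN(s,g(*q),40) for q in((203,122),(335,140),(207,73),(342,95))])
print('stand t upper corners',[onN(t,f(*q),0) for q in((45,103),(92,263))])
E
python3 lat.py
```

```text
roller t [162.   -0.4  28. ]  s [157.2   1.1  28. ]
rail t near [array([ 0.9, 50.2,  4. ]), array([203.6,  48. ,   4. ])]
rail t far [array([  1. , -50.6,   4. ]), array([202.7, -50.9,   4. ])]
rail s near [array([ 0.8, 50.4,  4. ]), array([199.3,  50.5,   4. ])]
rail s far [array([  0.4, -50.8,   4. ]), array([200.1, -48.9,   4. ])]
bridge t [array([188.5,  35.5,  40. ]), array([182.7, -37.4,  40. ]), array([213. , -38.1,  40. ]), array([214.9,  34.1,  40. ])]
bridge s [array([181.8,  34.5,  40. ]), array([183.5, -36.1,  40. ]), array([210.1,  38.4,  40. ]), array([209.4, -34.9,  40. ])]
stand t upper corners [array([224.9, -55.6,   0. ]), array([215.8,  58.7,   0. ])]
```

Call:
{"op": "step_arm", "data": {"moves": [[[0,0,0,0.05,0,0.02,0],[0,0,0,-0.03,0,0.1,0],[0,0,0,-0.02,0,0.06,0],[0,0,0,0,0,0,0]]]}}

```text
t: 11.1
ee_pos: [0.5338, -0.0986, 0.1135]
tool_rot: [[-0.15, 0.979, -0.14], [0.715, 0.205, 0.669], [0.683, 0.001, -0.73]]
ft_force: [-3.6, 2.8, 9.4]
opening: 0.0098
```

```bash
python3 -c "
from h import *
slope()"
```

```text
foot [ 3.  -0.3  1.6]
head [145.6  -0.2  48.1]
F slope [7.07 2.96 7.04] M [0.95 0.6  0.35] rel [-1.000e-02  1.809e+01 -6.000e-02]
```

Call:
{"op": "step_arm", "data": {"moves": [[[0,0,0,0.09,0,-0.02,0],[0,-0.03,0,0.153,0,0.174,0],[0,-0.03,0,0.153,0,0.174,0],[0,0,0,0,0,0,0]]]}}

```text
t: 11.43
ee_pos: [0.533, -0.0937, 0.1125]
tool_rot: [[-0.159, 0.979, -0.129], [0.757, 0.205, 0.621], [0.634, 0.001, -0.773]]
ft_force: [-0.2, 1.4, 2.9]
opening: 0.0099
```

```bash
python3 -c "
from h import *
slope()"
```

```text
foot [ 2.8 -0.6  1.2]
head [148.1  -0.5  38.4]
F slope [ 2.51 -0.05  1.99] M [ 0.06  0.03 -0.02] rel [-0.07 14.37 -0.06]
```

Contact with the board and the ledge is light. Rotating the head down further.

Call:
{"op": "step_arm", "data": {"moves": [[[0,-0.02,0,0.1,0,0.116,0],[0,-0.02,0,0.1,0,0.116,0],[0,0,0,0,0,0,0]]]}}

```text
t: 11.68
ee_pos: [0.5323, -0.0908, 0.1114]
tool_rot: [[-0.163, 0.979, -0.123], [0.781, 0.204, 0.591], [0.603, 0.001, -0.798]]
ft_force: [1.1, 1.0, 2.0]
opening: 0.0099
```

```bash
python3 -c "
from h import *
slope()"
```

```text
foot [ 2.6 -0.4  0.7]
head [149.2  -0.4  32.2]
F slope [ 1.54 -1.29  1.45] M [-0.06 -0.14 -0.06] rel [-5.00e-02  1.21e+01 -1.00e-02]
```

Call:
{"op": "step_arm", "data": {"moves": [[[0,-0.015,0,0.075,0,0.087,0],[0,-0.01,0,0.05,0,0.058,0],[0,0,0,0,0,0,0]]]}}

```text
t: 11.93
ee_pos: [0.5322, -0.0901, 0.1113]
tool_rot: [[-0.166, 0.979, -0.118], [0.796, 0.204, 0.57], [0.582, 0.001, -0.813]]
ft_force: [0.5, -4.9, 2.7]
opening: 0.01
```

```bash
python3 -c "
from h import *
slope()"
```

```text
foot [ 1.5 -0.4  1.6]
head [148.9  -0.5  29.1]
F slope [-3.29  0.52  4.5 ] M [-0.56 -0.19 -0.02] rel [-6.000e-02  1.058e+01  1.000e-02]
```

Call:
{"op": "step_arm", "data": {"moves": [[[0,0,0,0,0,0,40],[0,0,0,0,0,0,40],[0,0,0,0,0,0,40],[0,0,0,0,0,0,40],[0,0,0,0,0,0,40]]]}}

```text
t: 12.35
ee_pos: [0.5313, -0.0889, 0.1105]
tool_rot: [[-0.165, 0.979, -0.12], [0.794, 0.204, 0.573], [0.586, -0.001, -0.811]]
ft_force: [0.4, -0.2, 0.8]
opening: 0.0338
```

```bash
python3 -c "
from h import *
slope();print(env.sense()['opening'])
overlay('scene','s7',(280,150,400,280),5,'z12');overlay('top','t7',(270,120,400,210),6,'z13')"
```

```text
foot [2.8 0.3 0.1]
head [150.1   0.2  28.3]
F slope [ 0.1  -0.33  0.85] M [-0.28 -0.06  0.01] rel [ 0.05 10.85  0.05]
0.03382467861940831
```

View pics/z12.png

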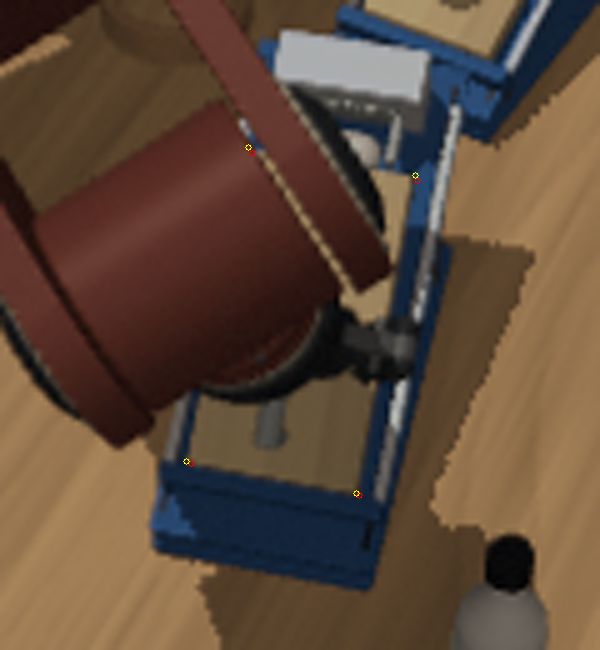

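View pics/z13.png

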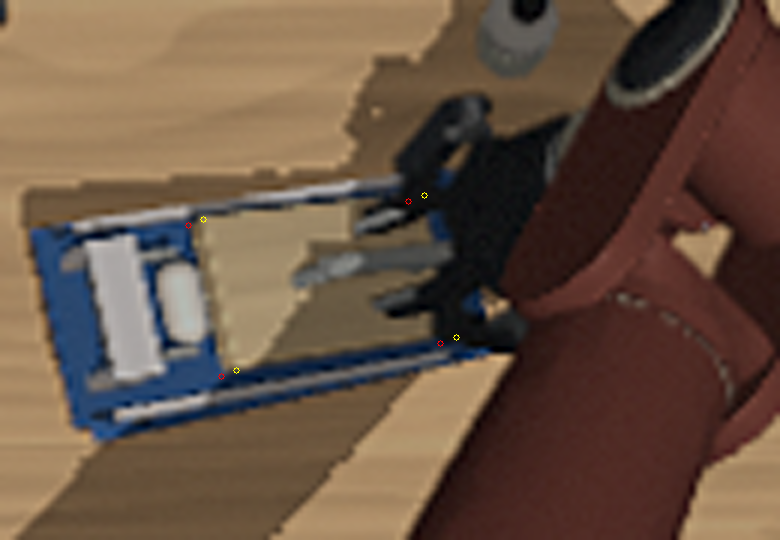

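Call:
{"op": "step_arm", "data": {"moves": [[[0,0,0,0,0,-1,40],[0,0,0,0,0,-3,40],[0,0,0,0,0,-3,40],[0,0,0,0,0,-2,40],[0,0,0,0,0,0,0]]]}}

```text
t: 12.87
ee_pos: [0.545, -0.144, 0.1892]
tool_rot: [[-0.168, 0.979, -0.112], [0.797, 0.202, 0.569], [0.58, 0.006, -0.815]]
ft_force: [0.2, -0.5, 1.1]
opening: 0.0235
```

Call:
{"op": "step_arm", "data": {"moves": [[[0,0,0,0,0,0,0],[0,0,0,0,0,0,0],[0,0,0,0,0,0,0]]]}}

```text
t: 13.12
ee_pos: [0.5414, -0.1397, 0.1825]
tool_rot: [[-0.164, 0.979, -0.122], [0.793, 0.205, 0.574], [0.587, -0.002, -0.81]]
ft_force: [-0.4, -0.3, 0.1]
opening: -0.0
```

```bash
cat >> h.py <<'E'
def tip():
    s=env.sense();print('t',round(s['t'],2),'tip',(1000*Bs.T@(s['ee_pos']+s['tool_rot']@[0,0,.019]-O)).round(1),'F',(Bs.T@s['ft_force']).round(1),'op',s['opening'].round(4))
E
python3 -c "
from h import *
tip()
R=Rt(YAW,A); P=O+Bs@np.array([.1265,0,.065])-R@[0,0,.019]; delta(P,R)
overlay('scene','s8',(280,150,400,280),5,'z14')"
```

```text
Traceback (most recent call last):
  File "h.py", line 55, in tip
    s=env.sense();print('t',round(s['t'],2),'tip',(1000*Bs.T@(s['ee_pos']+s['tool_rot']@[0,0,.019]-O)).round(1),'F',(Bs.T@s['ft_force']).round(1),'op',s['opening'].round(4))
                                                                                                                                                       ^^^^^^^^^^^^^^^^^^
AttributeError: 'float' object has no attribute 'round'
```

```bash
sed -i "s/s\['opening'\].round(4))$/round(s['opening'],4))/" h.py
python3 -c "
from h import *
tip()
R=Rt(YAW,A); P=O+Bs@np.array([.1265,0,.065])-R@[0,0,.019]; delta(P,R)
overlay('scene','s8',(280,150,400,280),5,'z14');overlay('top','t8',(270,120,400,210),6,'z15')"
```

```text
t 13.12 tip [ 37.1   0.7 129.6] F [-0.2  0.5  0.1] op -0.0
t 13.12 pos [ 0.5414 -0.1397  0.1825] rot [-0.0022 -0.1907 -0.0011] shift cm now-axes [7.91 0.07 8.07] new-axes [9.3  0.07 6.42] F [-0.4 -0.3  0.1] op -0.0
```

View pics/z14.png

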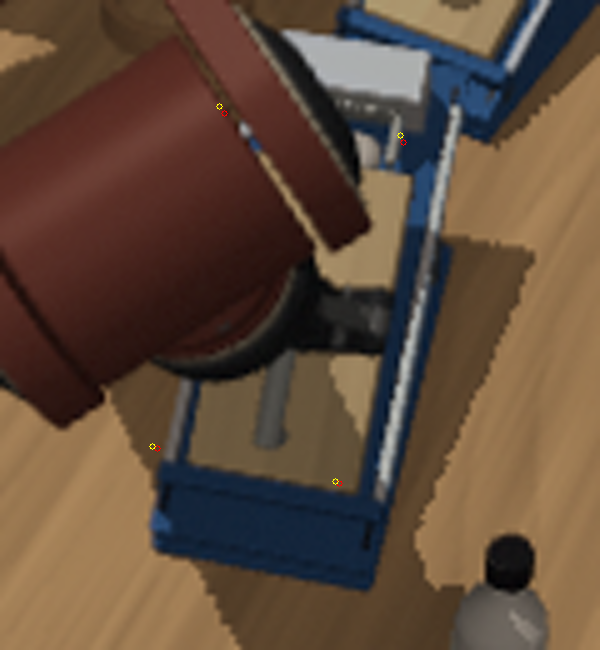

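View pics/z15.png

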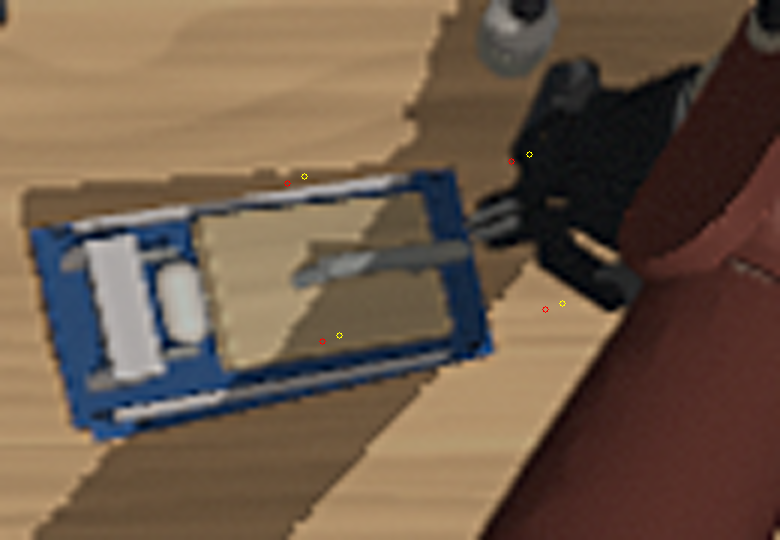

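Call:
{"op": "step_arm", "data": {"moves": [[[0,-0.095,0,0,0,0,0],[0,-0.095,0,0,0,0,0],[0,0,0,3.1,0,0,0],[0,0,0,3.1,0,0,0],[0,0,0,3.1,0,0,0]]]}}

```text
t: 13.63
ee_pos: [0.5242, -0.0564, 0.2227]
tool_rot: [[-0.184, 0.979, -0.088], [0.887, 0.204, 0.413], [0.423, -0.002, -0.906]]
ft_force: [0.4, 1.1, 0.2]
opening: -0.0001
```

Call:
{"op": "step_arm", "data": {"moves": [[[0,0,0,0,0,2.2,0],[0,0,0,0,0,2.2,0],[0,0,0,0,0,2,0],[0,0,0,0,0,0,0],[0,0,0,0,0,0,0]]]}}

```text
t: 14.05
ee_pos: [0.5184, -0.0308, 0.1637]
tool_rot: [[-0.185, 0.979, -0.09], [0.887, 0.205, 0.414], [0.423, -0.003, -0.906]]
ft_force: [0.6, -0.4, -0.1]
opening: -0.0
```

Call:
{"op": "step_arm", "data": {"moves": [[[0,0,0,0,0,0,0],[0,0,0,0,0,0,0]]]}}

```text
t: 14.22
ee_pos: [0.5205, -0.0323, 0.1665]
tool_rot: [[-0.186, 0.979, -0.084], [0.888, 0.204, 0.412], [0.42, 0.002, -0.907]]
ft_force: [-0.2, 0.1, 0.2]
opening: 0.0002
```

```bash
python3 -c "
from h import *
tip()
R=Rt(YAW,A); P=O+Bs@np.array([.1265,0,.040])-R@[0,0,.019]; delta(P,R)
overlay('scene','s9',(280,150,400,280),5,'z16');overlay('top','t9',(270,120,400,210),6,'z17')"
```

```text
t 14.22 tip [125.9  -0.8  68.5] F [0.3 0.1 0.1] op 0.0002
t 14.22 pos [ 0.5205 -0.0323  0.1665] rot [0.0018 0.0025 0.    ] shift cm now-axes [ 0.07 -0.09  2.85] new-axes [ 0.06 -0.08  2.85] F [-0.2  0.1  0.2] op 0.0002
```

View pics/z17.png

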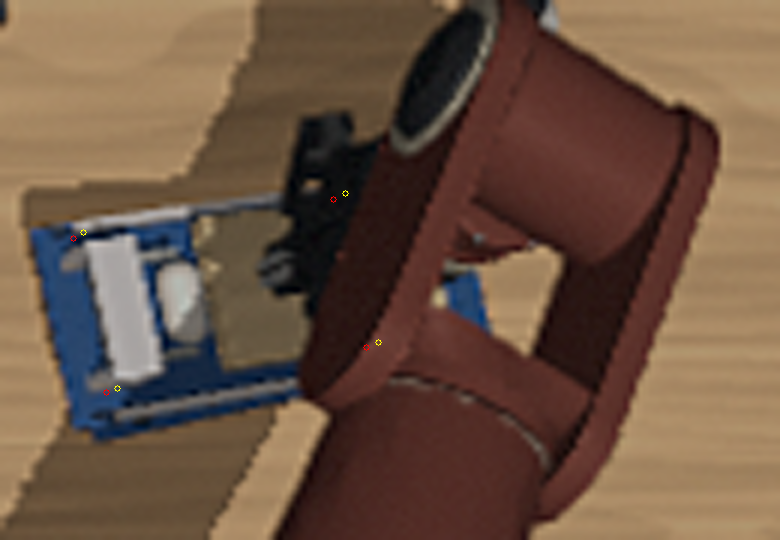

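Call:
{"op": "step_arm", "data": {"moves": [[[0,0,0,0.05,-0.05,1.2,0],[0,0,0,0,0,1,0],[0,0,0,0,0,0.3,0],[0,0,0,0,0,0,0],[0,0,0,0,0,0,0]]]}}

```text
t: 14.73
ee_pos: [0.5165, -0.0208, 0.1422]
tool_rot: [[-0.185, 0.979, -0.088], [0.888, 0.205, 0.412], [0.422, -0.001, -0.907]]
ft_force: [-1.0, -0.7, 0.9]
opening: -0.0005
```

Call:
{"op": "step_arm", "data": {"moves": [[[0,0,0,0,0,0.1,0],[0,0,0,0,0,0.1,0],[0,0,0,0,0,0.1,0],[0,0,0,0,0,0,0]]]}}

```text
t: 15.07
ee_pos: [0.5167, -0.0203, 0.1413]
tool_rot: [[-0.186, 0.979, -0.087], [0.888, 0.205, 0.412], [0.421, -0.0, -0.907]]
ft_force: [-4.5, -4.7, 7.2]
opening: 0.0002
```

```bash
python3 -c "
from h import *
tip()"
```

```text
t 15.07 tip [126.6   0.5  40.3] F [-0.3  5.4  8.1] op 0.0002
```

Call:
{"op": "step_arm", "data": {"moves": [[[0,0,0,0,0.03,0.1,0],[0,0,0,0,0.03,0.1,0],[0,0,0,0,0,0,0]]]}}

```text
t: 15.32
ee_pos: [0.5168, -0.0193, 0.1398]
tool_rot: [[-0.186, 0.979, -0.088], [0.888, 0.206, 0.412], [0.421, -0.001, -0.907]]
ft_force: [-5.3, -3.6, 10.4]
opening: -0.0002
```

```bash
python3 -c "
from h import *
tip()"
```

```text
t 15.32 tip [126.8   0.2  38.6] F [ 2.1  5.9 10.4] op -0.0002
```

Call:
{"op": "step_arm", "data": {"moves": [[[0,0,0,0,-0.05,0.05,0],[0,0,0,0,-0.05,0.1,0],[0,0,0,0,0,0,0]]]}}

```text
t: 15.57
ee_pos: [0.5163, -0.0184, 0.1384]
tool_rot: [[-0.186, 0.979, -0.086], [0.887, 0.205, 0.413], [0.422, 0.001, -0.907]]
ft_force: [-3.1, -1.2, 7.2]
opening: 0.0001
```

```bash
python3 -c "
from h import *
tip()"
```

```text
t 15.57 tip [127.1   0.5  36.9] F [2.5 3.3 6.8] op 0.0001
```

Call:
{"op": "step_arm", "data": {"moves": [[[0,0,0,0,-0.05,0.1,0],[0,0,0,0,0,0.1,0],[0,0,0,0,0,0,0]]]}}

```text
t: 15.82
ee_pos: [0.5157, -0.0175, 0.1354]
tool_rot: [[-0.185, 0.979, -0.085], [0.888, 0.204, 0.413], [0.422, 0.001, -0.907]]
ft_force: [0.2, 0.4, 0.8]
opening: 0.0001
```

Call:
{"op": "step_arm", "data": {"moves": [[[0,0,0,0,0,0.1,0],[0,0,0,0,0,0.1,0],[0,0,0,0,0,0,0]]]}}

```text
t: 16.07
ee_pos: [0.5145, -0.0167, 0.1323]
tool_rot: [[-0.185, 0.979, -0.088], [0.888, 0.204, 0.413], [0.422, -0.002, -0.907]]
ft_force: [-0.9, 0.1, -0.4]
opening: 0.0003
```

```bash
python3 -c "
from h import *
tip()"
```

```text
t 16.07 tip [126.4   1.9  30.5] F [ 0.1  0.9 -0.5] op 0.0003
```

```bash
python3 -c "
from h import *
overlay('scene','s10',(280,150,400,280),5,'z18');overlay('top','t10',(270,120,400,210),6,'z19')"
```

```text
(no output)
```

View pics/z18.png

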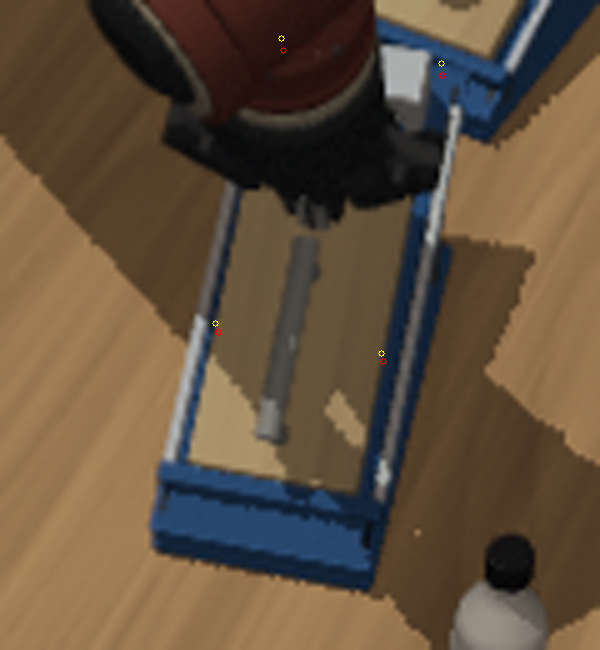

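View pics/z19.png

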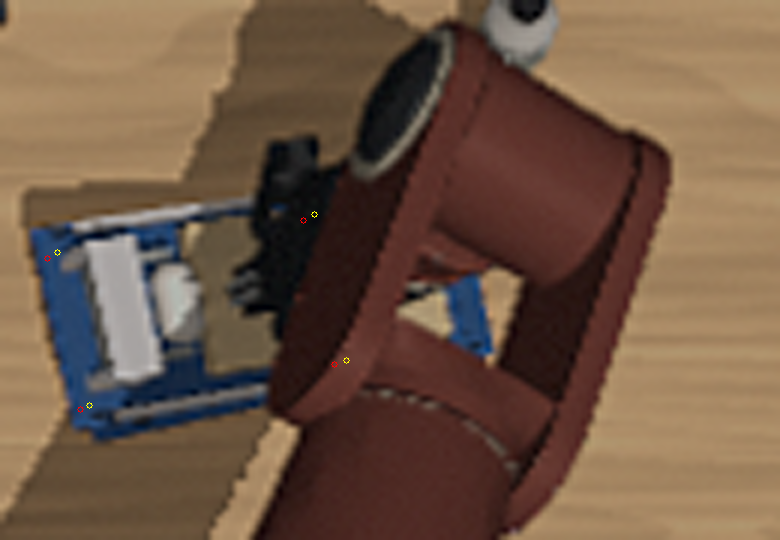

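Call:
{"op": "step_arm", "data": {"moves": [[[0,0,0,0,0.05,0.15,0],[0,0,0,0,0.05,0.15,0],[0,0,0,0,0,0.15,0],[0,0,0,0,0,0,0]]]}}

```text
t: 16.5
ee_pos: [0.5155, -0.0146, 0.1287]
tool_rot: [[-0.185, 0.979, -0.087], [0.888, 0.204, 0.413], [0.422, -0.001, -0.907]]
ft_force: [0.2, -0.7, 0.6]
opening: -0.0001
```

Call:
{"op": "step_arm", "data": {"moves": [[[0,0,0,0,0,0.15,0],[0,0,0,0,0,0.15,0],[0,0,0,0,0,0.15,0],[0,0,0,0,0,0,0]]]}}

```text
t: 16.83
ee_pos: [0.5151, -0.0128, 0.1247]
tool_rot: [[-0.185, 0.979, -0.087], [0.888, 0.204, 0.412], [0.421, -0.001, -0.907]]
ft_force: [-1.0, -0.4, 0.4]
opening: -0.0003
```

```bash
python3 -c "
from h import *
tip()"
```

```text
t 16.83 tip [126.5   0.5  22. ] F [0.  1.1 0.5] op -0.0003
```

Call:
{"op": "step_arm", "data": {"moves": [[[0,0,0,0,0,0.15,0],[0,0,0,0,0,0.15,0],[0,0,0,0,0,0,0]]]}}

```text
t: 17.08
ee_pos: [0.5148, -0.0116, 0.1218]
tool_rot: [[-0.185, 0.979, -0.087], [0.888, 0.204, 0.413], [0.422, -0.001, -0.907]]
ft_force: [-0.0, -1.0, 0.4]
opening: -0.0002
```

Call:
{"op": "step_arm", "data": {"moves": [[[0,0,0,0,0,0.1,0],[0,0,0,0,0,0.1,0],[0,0,0,0,0,0,0]]]}}

```text
t: 17.33
ee_pos: [0.5147, -0.0108, 0.1203]
tool_rot: [[-0.185, 0.979, -0.087], [0.888, 0.204, 0.413], [0.422, -0.001, -0.907]]
ft_force: [-0.2, 0.8, 0.4]
opening: 0.0004
```

```bash
python3 -c "
from h import *
tip()"
```

```text
t 17.33 tip [126.5   0.5  17.2] F [1. 0. 0.] op 0.0004
```

Call:
{"op": "step_arm", "data": {"moves": [[[0,0,0,0,0,0.1,0],[0,0,0,0,0,0,0]]]}}

```text
t: 17.5
ee_pos: [0.5147, -0.0104, 0.1195]
tool_rot: [[-0.185, 0.979, -0.086], [0.888, 0.204, 0.412], [0.421, -0.0, -0.907]]
ft_force: [0.1, -0.8, -0.1]
opening: -0.0002
```

Call:
{"op": "step_arm", "data": {"moves": [[[0,0,0,0,0,0.1,0],[0,0,0,0,0,0,0]]]}}

```text
t: 17.67
ee_pos: [0.5146, -0.01, 0.1186]
tool_rot: [[-0.185, 0.979, -0.086], [0.888, 0.204, 0.412], [0.421, -0.0, -0.907]]
ft_force: [0.1, 0.1, -0.4]
opening: 0.0001
```

```bash
python3 -c "
from h import *
tip()"
```

```text
t 17.67 tip [126.5   0.4  15.3] F [-0.1 -0.1 -0.4] op 0.0001
```

Call:
{"op": "step_arm", "data": {"moves": [[[0,0,0,0,0,0.1,0],[0,0,0,0,0,0,0]]]}}

```text
t: 17.83
ee_pos: [0.5147, -0.0099, 0.1184]
tool_rot: [[-0.185, 0.979, -0.086], [0.888, 0.205, 0.412], [0.421, -0.0, -0.907]]
ft_force: [-2.2, -1.8, 3.5]
opening: 0.0003
```

Call:
{"op": "step_arm", "data": {"moves": [[[0,0,0,0,0,0.1,0],[0,0,0,0,0,0,0]]]}}

```text
t: 18.0
ee_pos: [0.5148, -0.0099, 0.1183]
tool_rot: [[-0.186, 0.979, -0.086], [0.888, 0.205, 0.412], [0.421, -0.0, -0.907]]
ft_force: [-2.3, -4.0, 8.8]
opening: -0.0001
```

```bash
python3 -c "
from h import *
tip()
overlay('scene','s11',(280,150,400,280),5,'z20')"
```

```text
t 18.0 tip [126.5   0.2  15.1] F [0.6 3.1 9.4] op -0.0001
```

View pics/z20.png

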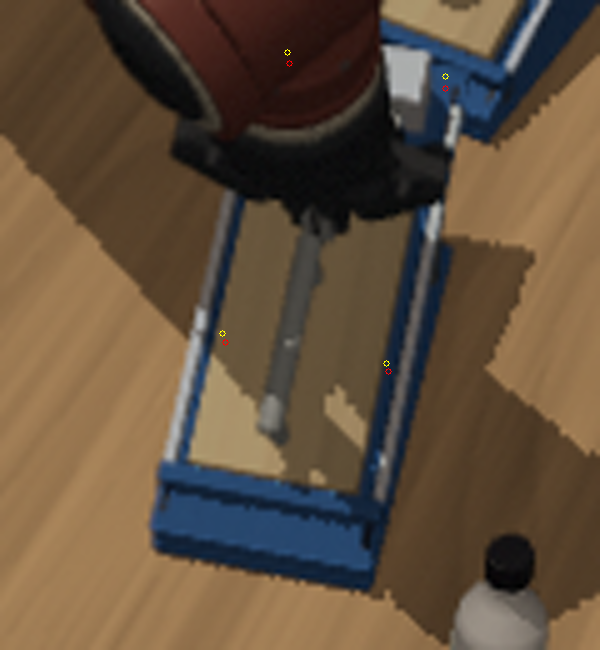

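The tip meets firm resistance at panel-top height (about 15 mm), so the panel is flat. Retreating to check.

Call:
{"op": "step_arm", "data": {"moves": [[[0,0,0,0,0,-0.5,0],[0,0,0,0,0,-3,0],[0,0,0,0,0,-3,0],[0,0,0,0,0,-3,0],[0,0,0,0,0,-3,0]]]}}

```text
t: 18.47
ee_pos: [0.5252, -0.0611, 0.2311]
tool_rot: [[-0.185, 0.979, -0.086], [0.888, 0.204, 0.413], [0.422, -0.0, -0.907]]
ft_force: [1.4, -0.3, 0.8]
opening: -0.0
```

Call:
{"op": "step_arm", "data": {"moves": [[[0,0,0,-3,-3,-2,0],[0,0,0,-3,-3,-2,0],[0,0,0,-3,-3,-2,0],[0,0,0,-3,-3,-2,0],[0,0,0,-3,-3,0,0]]]}}

```text
t: 18.88
ee_pos: [0.424, -0.2416, 0.2408]
tool_rot: [[-0.187, 0.979, -0.081], [0.89, 0.204, 0.408], [0.416, 0.005, -0.909]]
ft_force: [1.5, -1.5, 0.6]
opening: 0.0
```

Call:
{"op": "step_arm", "data": {"moves": [[[0,0,0,-3,-3,0,0],[0,0,0,-3,-3,0,0],[0,0,0,-3,-3,0,0],[0,0,0,0,0,0,0],[0,0,0,0,0,0,0]]]}}

```text
t: 19.3
ee_pos: [0.3521, -0.3361, 0.199]
tool_rot: [[-0.181, 0.98, -0.085], [0.888, 0.2, 0.415], [0.423, -0.001, -0.906]]
ft_force: [0.4, 0.9, 0.3]
opening: -0.0001
```

```bash
python3 -c "
from h import *
tip()
grab('scene','s12');grab('top','t12')
t=cv2.imread('pics/t12.png')
cv2.imwrite('pics/z21.png',cv2.resize(t[120:210,270:400],None,fx=6,fy=6,interpolation=cv2.INTER_CUBIC))"
```

```text
t 19.3 tip [-98.6 226.2 209. ] F [ 0.9 -0.6 -0.1] op -0.0001
```

View pics/s12.png

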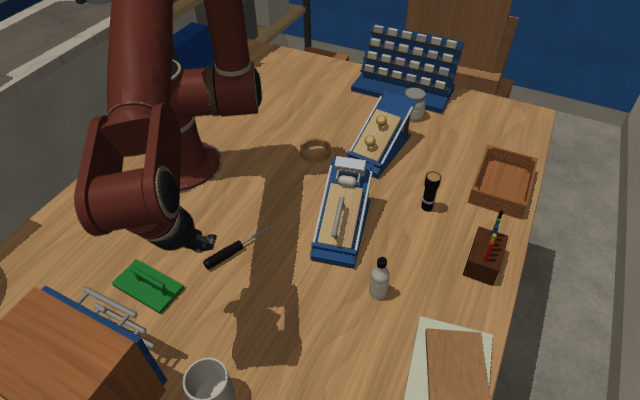

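View pics/z21.png

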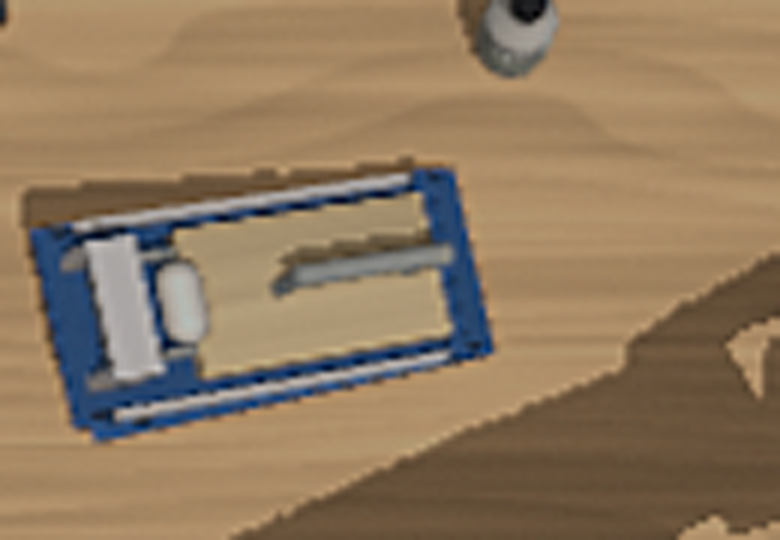

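The panel lies under the roller, with the glue at (380,278) and the torch at (430,190) in the full scene view. A numeric check follows.

```bash
cat > chk.py <<'E'
from h import *
def onN(d,px,n):
    c,w=ray(d,*px); s=(n/1000-(c-O)@N)/(w@N); return (1000*Bs.T@(c+w*s-O)).round(1)
for n,b in(('t12',(270,120,400,210)),('s12',(290,150,400,270))):
    d=load(n);im=d['frame'][b[1]:b[3],b[0]:b[2]].astype(np.uint8)
    hsv=cv2.cvtColor(cv2.resize(im,None,fx=4,fy=4,interpolation=cv2.INTER_CUBIC),cv2.COLOR_RGB2HSV)
    m=cv2.inRange(hsv,(10,45,70),(35,160,255));m=cv2.morphologyEx(m,cv2.MORPH_OPEN,np.ones((5,5)))
    nn,l,st,ct=cv2.connectedComponentsWithStats(m)
    # panel component: containing known panel centre
    c=proj(d,O+Bs@np.array([.040,.025,.014]));i=l[int((c[1]-b[1])*4),int((c[0]-b[0])*4)]
    ys,xs=np.where(l==i);print(n,'area',st[i])
    P=np.array([onN(d,((x+.5)/4-.5+b[0],(y+.5)/4-.5+b[1]),14) for x,y in zip(xs,ys)])
    for lo in range(5,140,15):
        q=P[(P[:,0]>lo)&(P[:,0]<lo+15),1];print(lo,np.percentile(q,[1,99]).round(1),end=' ')
    print();
    for lo in(-38,-25,-15,15,25):
        q=P[(P[:,1]>lo)&(P[:,1]<lo+10),0]
        if len(q): print('y',lo,np.percentile(q,[1,99]).round(1),end=' ')
    print()
a,b2=load('s0'),load('s12')
for n,bx in(('torch',(415,165,445,215)),('glue',(365,250,395,305))):
    print(n,np.abs(a['frame'].astype(int)-b2['frame'])[bx[1]:bx[3],bx[0]:bx[2]].mean().round(2))
E
python3 chk.py; python3 -c "
import cv2
s=cv2.imread('pics/s12.png');cv2.imwrite('pics/z22.png',cv2.resize(s[150:270,290:400],None,fx=5,fy=5,interpolation=cv2.INTER_CUBIC))"
```

```text
t12 area [  114   129   187   123 14683]
5 [-41.   37.9] 20 [-40.9  37.9] 35 [-40.5  37.8] 50 [-41.1  37.8] 65 [-40.5  38.2] 80 [-40.6  38.1] 95 [-40.6  37.9] 110 [-40.1  38.1] 125 [-40.4  38.2] 
y -38 [  4.  152.9] y -25 [  4. 146.] y -15 [  7.9 142.2] y 15 [  3.5 150.4] y 25 [  3.4 153.3] 
s12 area [  112   134   180   261 30251]
5 [-39.4  39. ] 20 [-39.4  39.2] 35 [-39.4  39.1] 50 [-39.3  39.3] 65 [-39.3  39.4] 80 [-39.2  39.3] 95 [-39.2  39.5] 110 [-39.   39.5] 125 [-38.9  39.4] 
y -38 [  1.  147.7] y -25 [  0.8 148. ] y -15 [  1.3 149.4] y 15 [  0.8 148. ] y 25 [  0.7 147.3] 
torch 5.05
glue 5.7
```

View pics/z22.png

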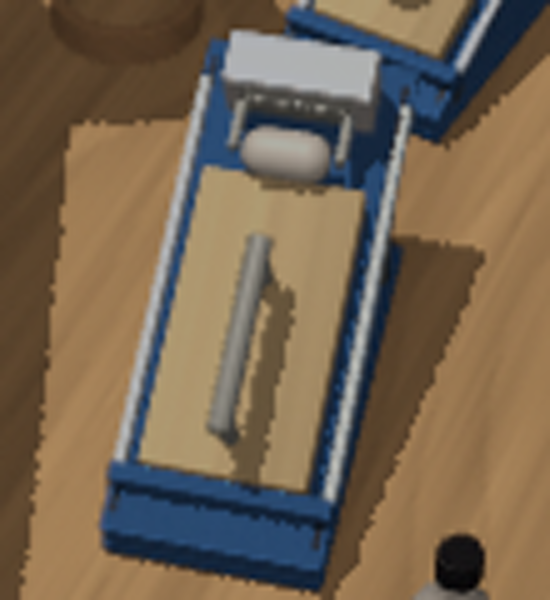

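```bash
python3 -c "
from station import env
print(env.job_done(), env.sense()['t'])"
```

```text
the job is handed in; nothing more can be done
the job is handed in; nothing more can be done
```

The wooden handle panel is mounted on the empty stand: foot on the ledge, head snapped in under the roller, lying flat. I handed the job in at about 19.5 s, and it reported no verdict.

**What I did:** I picked the panel up by its bar and felt for the board and then the ledge, which is at about x = +2.5 mm. I set the foot down, propped the head on the roller and let go. Then I pressed the bare end with shut fingertips. Resistance peaked at about 10 N and then faded. I followed it down and met firm contact at panel-top height, about 15 mm off the board, with about 9 N at the end, then backed the arm away.

**Last checks:**
- **Flat and snapped in:** the final pictures show the panel flat, with its head under the roller and its lower edge against the ledge. The catch travel itself was not readable.
- **Square and centred:** the side edges run parallel to the slope axis, drifting less than 1 mm along their length. The two cameras disagree slightly on centring: 0 mm off in the scene view, about 1.3 mm in the top view. That is within the 2 mm calibration.
- **Torch and glue bottle:** they appear to stand where they were. The before/after difference around them was small, about 5 grey levels. I saw no displacement, but did not measure their positions.

One thing went less smoothly: early in the press there was a sideways force of up to about 6 N, from a small offset in my approach. I corrected it, and the panel did not visibly shift.

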